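# Feel for the hidden release of the jam chest

## Task

Open the low oak jam chest. Its release key lies in a notch hidden somewhere along the low ledge behind its lid: with closed fingertips feel along the ledge for the notch and press the key inside it fully down, so that the lid rises and stays up. Do not open the lid by hand, grasp nothing, and leave the things around the chest where they stand.

Things in the scene. Friction and masses are not known exactly. Their poses are not given: they have to be found in the camera images.
- jam_chest: Low oak chest for portion tubs of jam, fixed to the table, 156 x 270 x 70 mm (x, y, z). Origin: centre of its underside; +x points to its back (away from the robot), +y along its length, z up. The lidded part spans x = -78 to +32 mm, 70 mm high. Behind it, x = +32 to +78 mm, a lower ledge, top at z = 40 mm, runs the whole length, with a 4 mm rail at its rear and 10 mm blocks at both ends, all level.
- ledge_mid (a point): Centre of the ledge's top (chest x = 53, y = 0, z = 40 mm), axes as the chest's. The ledge is five cells in a row, each 50 mm long (y) and 42 mm deep (x), centred at y = -100, -50, 0, 50, 100 mm. Four are rigid oak, flush with the top; one is the notch; which one changes from run to run. In the notch, 12 mm below the top, lies the release key, an oak plate 38 (x) by 45 mm (y).
- release_key (a joint): Travel of the release key in the notch, in m: 0 = up (its top at z = 28 mm), 0.012 = pressed fully down against its stop (top at z = 16 mm). It moves straight down, takes about 4 to 8 N, has no return spring and stays where it is left.
- chest_lid (a joint): Opening of the chest's oak lid in rad: 0 = shut, 0.6 = fully raised. It is hinged along the back of the lidded part (x = +31 mm, z = 62 mm), is 109 mm deep and 8 mm thick, and its front edge rises. It is geared to the key: 0.05 rad for each mm that the key goes down, and stays up with the key down.
- white_mug: White tapered mug with a handle, 90 x 130 x 96 mm, standing on the pale board behind the chest; loose, a bystander. Origin: centre of its underside.
- cereal_spoon: Metal spoon, 188 x 39 x 16 mm, lying on the pale board; loose, a bystander. Origin: centre of its underside.
- sugar_caddy: Small black box of sugar packets, 52 x 66 x 71 mm, beyond the chest's right rear corner; loose, a bystander. Origin: centre of its underside.
- honey_jar: Round jar with a dark lid, 65 mm across, 86 mm tall, to the right of the chest; loose, a bystander. Origin: centre of its underside.
- left_mug: Two-tone mug, 78 x 112 x 92 mm, on the right of the table; loose, a bystander. Origin: centre of its underside.

How it is judged:
At the end, for the whole second after the job is handed in: The release key is at least 10 of its 12 mm down and the lid stays raised by more than 0.5 rad of 0.6; the listed bystanders are within 30 mm of where they stood (value of joint chest_lid above 0.5 rad and value of joint release_key above 0.01 m and not (distance of any of white_mug, cereal_spoon, sugar_caddy, honey_jar, left_mug from where it was at the start of the episode above 0.03 m)); the robot touches nothing.
It fails at once if the lid is opened by hand: it rises while the fingertips are over or in front of the lidded part instead of at the ledge behind it (velocity of joint chest_lid above 0.15 rad/s and x of the grasp point in the frame of jam_chest below 0.025 m).
It fails at once if a listed bystander is lifted, carried or pushed more than 30 mm (distance of any of white_mug, cereal_spoon, sugar_caddy, honey_jar, left_mug from where it was at the start of the episode above 0.03 m).
It also fails if it takes over 45 s, if anything falls off the work surface, if the arm or the gripper's body presses on something with over 40 N, if the wrist force passes 120 N, or if a joint passes its speed limit or range.

## Robot

A 6-joint arm with a two-finger parallel gripper is mounted at the origin on a cart in front of the work surface, level with it; the furniture and walls round the work are solid. World frame = base frame: x ahead of the robot, y to its left, z up, the work surface at z = 0. Lengths are in m, angles in rad, forces in N, time in s.
With the tool pointing down it reaches from about 0.275 to 0.975 m from the base axis. Payload 8.4 kg.
Tool frame: the origin (TCP) lies on the centre line of the jaws, within the pads' length; the fingertips stand 8 mm ahead of it and the grasp point (between the pads) lies 11 mm behind it; y points along the fingers, z is the direction in which the jaws open and shut, and the axes are right-handed (so a half turn about y gives the same grasp; the last joint's range is limited). The gripper opens to 92 mm and grips with 3 to 60 N. Pads are 20 mm wide; open, the fingers measure 128 mm over their backs; the gripper's body (75 mm by 189 mm) begins 69 mm behind the grasp point.
Start: joints at [-0.002, 0.353, 1.633, -0, 1.155, -0.002], TCP at [0.625, -0, 0.198] pointing down, gripper open.
Joint ranges: [-2.63, 2.63], [-0.92, 2.1], [0.06, 2.66], [-1.3, 4.44], [0, 2.69], [-3.02, 3.02]. Speed limits (rad/s): [2.22, 2.22, 2.79, 3.14, 3.14, 3.14].

## Interface

Orientations are given as a unit quaternion [w, x, y, z].
In Python, from workcell import r gives the robot as it stands. The module is installed in compiled form; this text tells all that it offers.
- The arm moves only by the shell command python3 -m pendant 'ROWS'. ROWS is JSON, a list of rows, each an object with "slide": the shift along the world's x, y, z in mm, a list of three; "yaw": the turn about the world's z in degrees; "grip": the finger opening in mm, from 0 to 91.9. In form: [{"slide": [dx, dy, dz], "yaw": yaw, "grip": grip}, ...]. A call has 1 to 8 rows; each row shifts and turns the commanded pose from where the row before left it; what a row does not reach is not made up. A row lasts 1/8 s, in which the tool goes at most 62.5 mm and 10.7 degrees, less where a joint would pass 70% of its speed; a pose out of reach is approached as far as the arm can. A call is refused whole if a number of a shift passes 62.5 or a number of a turn 10.7, either way. A call with a gripper value outside its range is refused whole. The fingers move at their own pace and stop on an object; the grip force is fixed at half the most. Time passes only in rows, so rows that do not move let the fingers close. It gives the time, the measured TCP pose, the force and the opening at its end, in the units of the state.
- r.sense(): the state, without advancing time (a new reading comes with each control period).
- r.snapshot(name): name is "scene" or "side" or "wrist"; returns the picture (420x560x3 uint8, blue, green, red); there is no depth.
- r.get_calibration(name): a dict with "K" (3x3 intrinsics, pixels), "origin" and "rotation" of the camera in the world. Camera axes: x right, y down, z forward; pixel columns grow to the right and rows downward; lengths in m; the calibration is good to about 2 mm. A picture is of the moment at which its call begins: read the wrist's pose just before it. get_calibration takes no time and is no camera call; for the wrist camera it gives the pose at the moment of the call.
- r.close_job(): hands the job in, once; it reports no verdict.
Trained networks look in the newest picture that a camera, given by its name, has taken for a name from the list of things; names that differ only in an ending like _2 or _b are one class to them, and where a whole thing is asked for, a point or a joint stands for the part that bears it (a point fixed in the world has none). Each returns a list of dicts, best first, with "confidence" (0 to 1); they miss things now and then, are a little off and sometimes report something else, mostly with a low value. They report only what shows in the picture. A call takes as long as a camera call.
- r.masks_of(camera, target): "mask" (420x560 bool, what is visible of it) and "rect" ([left, top, right, bottom] in pixels, round what is visible of it).
The state is a dict: "clock": time; "joint_pos": joint angles; "qd": joint speeds; "effort": joint torques, N m; "tool_pos": TCP position; "tcp_rot": TCP orientation; "force": force on the tool from outside, world axes, zero at the start; "wrist_torque": the same for the moment, N m; "opening": finger opening in m.
Only numpy, scipy, OpenCV 4.12 (cv2) and the standard library are available. Lean on these libraries where they do the work, as an engineer would, in place of code of your own. Each camera call takes 0.05 s, during which the arm holds its last target.

## Working session

There is one attempt and no reset: what is moved stays moved. The work goes in short steps, Python scripts to look and compute and a shell command to move; the robot and the scene stay as the last step left them, time stands still between calls to the robot, and variables do not carry over. Pictures are saved under pics/ and viewed, and the job is handed in when it is done.

```bash
mkdir -p pics
python3 - <<'E'
from workcell import r
import cv2,numpy as np
s=r.sense();print({k:np.round(v,3).tolist() for k,v in s.items()})
for n in("scene","side","wrist"):
    c=r.get_calibration(n);print(n,np.round(c["K"],1).tolist(),np.round(c["origin"],4),np.round(c["rotation"],4).tolist())
    cv2.imwrite(f"pics/{n}0.png",r.snapshot(n))
    m=r.masks_of(n,"jam_chest")
    for d in m[:2]:print(d["confidence"],d["rect"])
E
```

```text
{'clock': 0.0, 'joint_pos': [-0.002, 0.354, 1.634, -0.0, 1.155, -0.002], 'qd': [0.0, -0.001, 0.001, 0.001, -0.002, -0.0], 'effort': [-0.002, -59.385, -33.422, 0.069, 0.023, -0.0], 'tool_pos': [0.624, 0.0, 0.197], 'tcp_rot': [-0.5, 0.5, -0.5, 0.5], 'force': [-0.084, -0.667, 0.506], 'wrist_torque': [0.068, 0.052, -0.02], 'opening': 0.092}
scene [[525.4, 0.0, 272.9], [0.0, 525.4, 205.0], [0.0, 0.0, 1.0]] [-0.1602 -0.6079  0.9986] [-0.3448, 0.8395, -0.3907, 0.1537]
0.81 [143.0, 158.4, 256.8, 241.5]
side [[389.5, 0.0, 283.0], [0.0, 389.5, 208.4], [0.0, 0.0, 1.0]] [0.4381 0.867  0.8381] [0.0285, -0.0551, 0.9059, -0.4189]
0.74 [273.4, 229.5, 341.8, 326.1]
wrist [[310.9, 0.0, 272.6], [0.0, 310.9, 204.4], [0.0, 0.0, 1.0]] [0.6235 0.0771 0.3845] [0.1403, 0.9901, 0.0001, 0.0003]
0.76 [2.8, 0.4, 202.8, 146.9]
```

View pics/scene0.png

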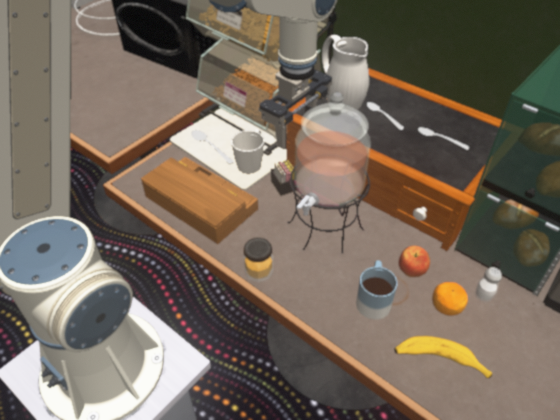

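View pics/side0.png

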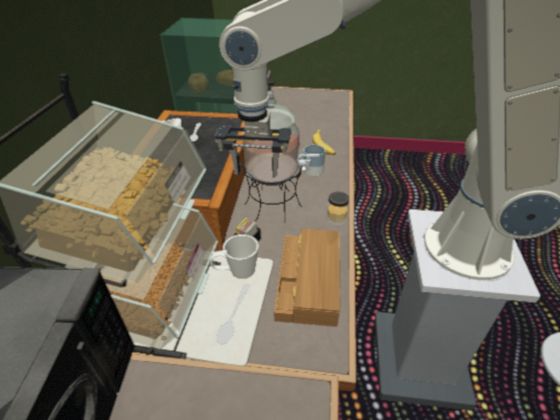

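View pics/wrist0.png

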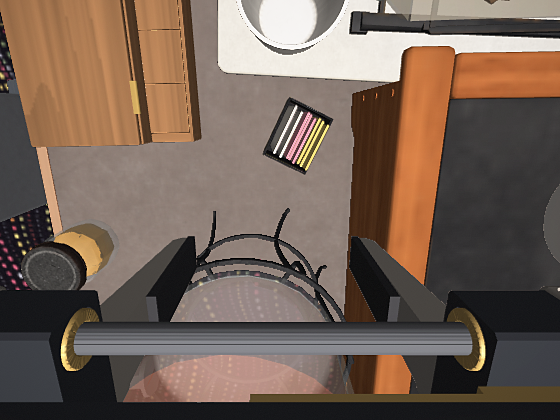

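```bash
cat > h.py <<'E'
import numpy as np
from workcell import r
from scipy.spatial.transform import Rotation as R
def cal(n):
    c=r.get_calibration(n);q=np.array(c["rotation"])
    M=R.from_quat(q[[1,2,3,0]]).as_matrix() if q.shape==(4,) else q
    return np.array(c["K"]),np.array(c["origin"]),M
def back(c,uv,z):
    K,o,M=c;d=M@np.linalg.inv(K)@np.array([uv[0],uv[1],1.]);return o+d*(z-o[2])/d[2]
def proj(c,p):
    K,o,M=c;q=K@(M.T@(np.array(p)-o));return q[:2]/q[2]
E
python3 - <<'E'
from h import *
import cv2
a=cv2.imread("pics/scene0.png")[150:250,130:270];b=cv2.imread("pics/side0.png")[220:335,265:350]
cv2.imwrite("pics/sz.png",cv2.resize(a,None,fx=5.5,fy=5.5,interpolation=cv2.INTER_CUBIC))
cv2.imwrite("pics/dz.png",cv2.resize(b,None,fx=5,fy=5,interpolation=cv2.INTER_CUBIC))
w=cal("wrist")
for uv,z in[((198,139),.04),((187,70),.04),((189,10),.04),((140,144),.07),((30,146),.07),((298,135),.07)]:print(uv,back(w,uv,z))
E
```

```text
(198, 139) [0.54273409 0.05142742 0.04      ]
(187, 70) [0.5360664  0.12087641 0.04      ]
(189, 10) [0.54215728 0.17513313 0.04      ]
(140, 144) [0.49161197 0.04875527 0.07      ]
(30, 146) [0.3815516  0.04676889 0.07      ]
(298, 135) [0.64900123 0.05756145 0.07      ]
```

View pics/sz.png

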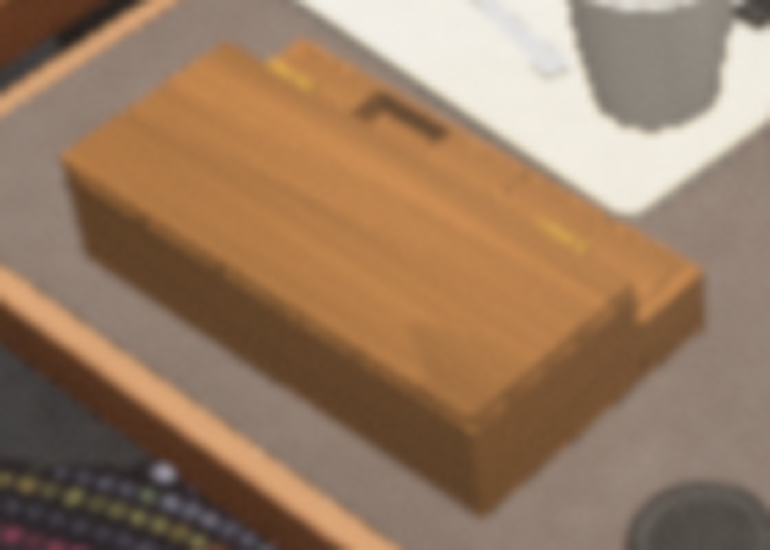

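View pics/dz.png

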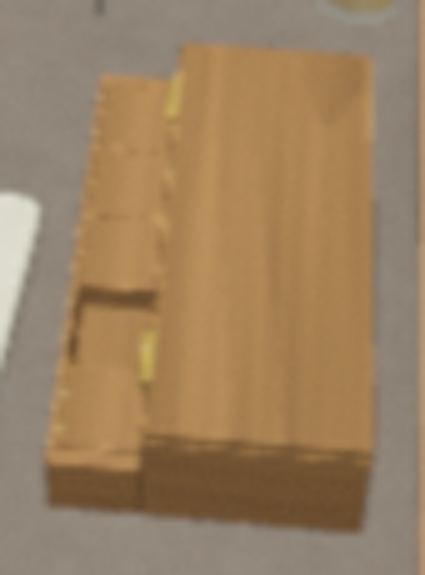

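Run:
```python
from h import *
from scipy.optimize import least_squares
S=cal("scene");D=cal("side");W=cal("wrist")
s=lambda u,v:(130+u/5.5,150+v/5.5); d=lambda u,v:(265+u/5,220+v/5)
ob=[(W,(198,139),(78,-135,40)),(W,(30,146),(-78,-135,70)),
(S,s(62,158),(-78,135,70)),(S,s(475,430),(-78,-135,70)),(S,s(703,270),(78,-135,40)),(S,s(300,40),(78,135,40)),
(D,d(372,455),(-78,135,70)),(D,d(372,57),(-78,-135,70)),(D,d(103,76),(78,-135,40)),(D,d(50,465),(78,135,40))]
def P(p,q):
    c,n=np.cos(p[2]),np.sin(p[2]);q=np.array(q)/1e3
    return np.array([p[0]+c*q[0]-n*q[1],p[1]+n*q[0]+c*q[1],q[2]])
f=lambda p:np.concatenate([(proj(c,P(p,q))-uv) for c,uv,q in ob])
r_=least_squares(f,[.46,.18,0]);print(r_.x,np.round(r_.fun.reshape(-1,2),1).tolist())
p=r_.x
for y in(-100,-50,0,50,100):
    print(y,P(p,(53,y,40)),[np.round(x,0).tolist() for x in(( proj(S,P(p,(53,y,40)))-[130,150])*5.5,(proj(D,P(p,(53,y,40)))-[265,220])*5)])
for i in range(2):
  for z in(.03,.04,.05):pass
for m in("white_mug","sugar_caddy","honey_jar"):
    for d_ in r.masks_of("scene",m)[:1]:print(m,d_["confidence"],d_["rect"])
for uv in((262,168),):print(back(S,uv,0))
```

```text
[0.45807264 0.18416076 0.02590031] [[-2.9, 0.2], [2.0, -0.4], [-1.2, -0.1], [-0.8, -1.9], [0.2, -0.3], [-0.1, -0.5], [0.9, -1.0], [-0.4, -1.1], [-1.0, -0.9], [-1.0, -0.8]]
-100 [0.5136446  0.08556686 0.04      ] [[613.0, 265.0], [136.0, 117.0]]
-50 [0.51234973 0.13555009 0.04      ] [[534.0, 220.0], [128.0, 181.0]]
0 [0.51105486 0.18553332 0.04      ] [[458.0, 176.0], [121.0, 251.0]]
50 [0.50975999 0.23551655 0.04      ] [[385.0, 133.0], [112.0, 325.0]]
100 [0.50846512 0.28549978 0.04      ] [[313.0, 91.0], [103.0, 405.0]]
white_mug 0.88 [232.2, 126.6, 264.9, 172.6]
sugar_caddy 0.76 [269.7, 159.0, 298.0, 194.1]
honey_jar 0.93 [241.6, 237.6, 272.9, 282.5]
[0.66926638 0.15255782 0.        ]
```

```bash
python3 -m pendant '[{"slide":[0,0,30],"yaw":0,"grip":0},{"slide":[0,15,30],"yaw":0,"grip":0},{"slide":[-10,30,0],"yaw":0,"grip":0},{"slide":[-15,30,0],"yaw":-10,"grip":0},{"slide":[-15,30,0],"yaw":-10,"grip":0},{"slide":[-15,30,0],"yaw":-10,"grip":0},{"slide":[-15,30,0],"yaw":-10,"grip":0},{"slide":[-15,30,0],"yaw":-10,"grip":0}]' && python3 -m pendant '[{"slide":[-15,30,0],"yaw":-10,"grip":0},{"slide":[-14,10,0],"yaw":-10,"grip":0},{"slide":[0,0,0],"yaw":-10,"grip":0},{"slide":[0,0,0],"yaw":-8.5,"grip":0},{"slide":[0,0,0],"yaw":0,"grip":0}]'
python3 - <<'E'
from h import *
import cv2
s=r.sense();print(s["clock"],s["tool_pos"],s["tcp_rot"],s["force"],s["opening"])
W=cal("wrist");i=r.snapshot("wrist");cv2.imwrite("pics/w1.png",i)
from scipy.spatial.transform import Rotation as R
p=[0.45807,0.18416,0.0259]
for y in(-100,-50,0,50,100):
    for dy in (-25,25):
      c,n=np.cos(p[2]),np.sin(p[2]);
      print(y+dy,[np.round(proj(W,[p[0]+c*x-n*(y+dy)/1e3,p[1]+n*x+c*(y+dy)/1e3,.04])).tolist() for x in(.032,.074)])
print(W[1])
E
```

```text
clock: 1.45
tool_pos: [0.5394, 0.1959, 0.2578]
tcp_rot: [0.24, -0.24, 0.665, -0.665]
force: [0.7, 0.3, -0.3]
opening: 0.0136
clock: 2.08
tool_pos: [0.5109, 0.2351, 0.2577]
tcp_rot: [0.01, -0.01, 0.707, -0.707]
force: [-0.5, 0.8, 0.2]
opening: 0.0006
2.075 [0.51092835 0.23507106 0.2577265 ] [ 0.00967854 -0.00966745  0.70706564 -0.70701559] [-0.49468259  0.81315775  0.16135374] 0.0005610119626152414
-125 [[402.0, 192.0], [405.0, 161.0]]
-75 [[364.0, 192.0], [367.0, 161.0]]
-75 [[364.0, 192.0], [367.0, 161.0]]
-25 [[327.0, 192.0], [329.0, 161.0]]
-25 [[327.0, 192.0], [329.0, 161.0]]
25 [[290.0, 192.0], [290.0, 161.0]]
25 [[290.0, 192.0], [290.0, 161.0]]
75 [[253.0, 192.0], [252.0, 161.0]]
75 [[253.0, 192.0], [252.0, 161.0]]
125 [[215.0, 192.0], [214.0, 161.0]]
[0.58803933 0.23577785 0.44499928]
```

View pics/w1.png

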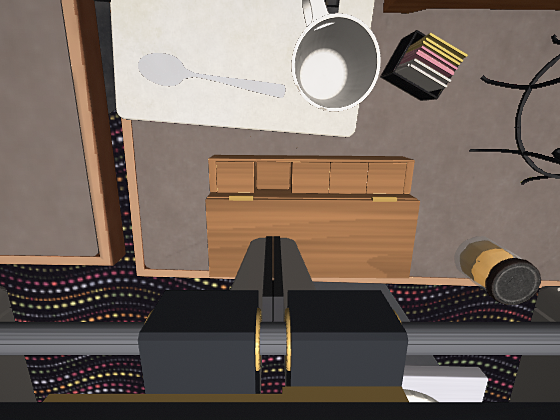

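Wrist picture: ledge cells in a row at v 161–193; the recessed one spans u 255–292, i.e. chest y = +50 (agreeing with the other two views, about 2 mm to −y of my fit). The spoon, mug and caddy are clear of the fingers. Next I descend above the notch.

```bash
python3 -m pendant '[{"slide":[1,-1,-45],"yaw":0,"grip":0},{"slide":[0,0,-45],"yaw":0,"grip":0},{"slide":[0,0,-45],"yaw":0,"grip":0},{"slide":[0,0,-45],"yaw":0,"grip":0},{"slide":[0,0,-12],"yaw":0,"grip":0},{"slide":[0,0,0],"yaw":0,"grip":0}]'
python3 - <<'E'
from h import *
import cv2
a=r.snapshot("side")[180:340,220:370];cv2.imwrite("pics/d2.png",cv2.resize(a,None,fx=3.5,fy=3.5,interpolation=cv2.INTER_CUBIC))
a=r.snapshot("wrist");cv2.imwrite("pics/w2.png",a)
E
```

```text
clock: 2.88
tool_pos: [0.5121, 0.234, 0.0658]
tcp_rot: [-0.009, 0.01, -0.707, 0.707]
force: [-0.3, 0.6, 0.1]
opening: 0.0002
```

View pics/d2.png

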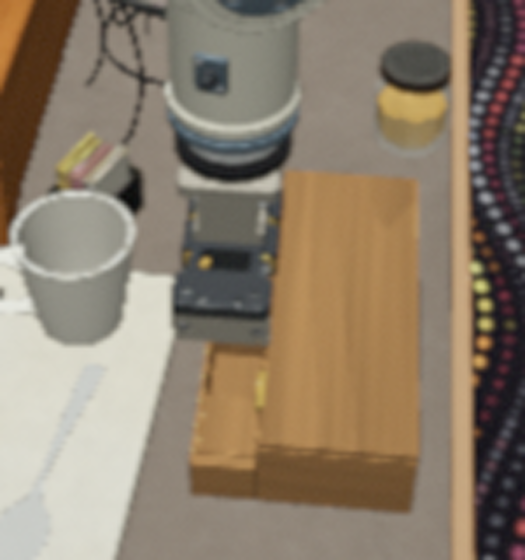

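View pics/w2.png

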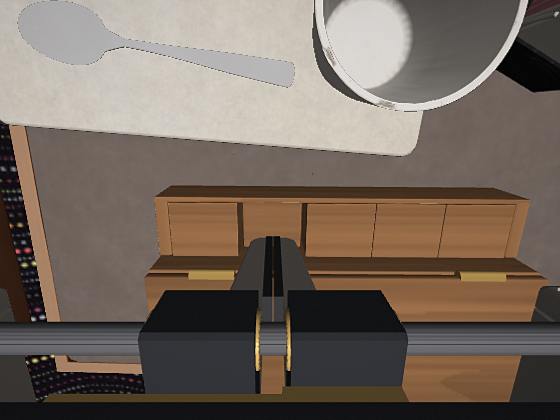

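The fingertips (u 272) are centred over the notch (u 240–305). I'll lower slowly to contact.

```bash
python3 -m pendant '[{"slide":[0,0,-10],"yaw":0,"grip":0},{"slide":[0,0,-10],"yaw":0,"grip":0},{"slide":[0,0,-5],"yaw":0,"grip":0},{"slide":[0,0,-3],"yaw":0,"grip":0},{"slide":[0,0,-3],"yaw":0,"grip":0},{"slide":[0,0,0],"yaw":0,"grip":0}]'
```

```text
clock: 3.72
tool_pos: [0.5119, 0.234, 0.0345]
tcp_rot: [-0.009, 0.009, -0.707, 0.707]
force: [1.0, 0.0, 0.3]
opening: 0.0002
```

```bash
python3 -m pendant '[{"slide":[0,0,-2],"yaw":0,"grip":0},{"slide":[0,0,-2],"yaw":0,"grip":0},{"slide":[0,0,0],"yaw":0,"grip":0}]'; python3 -m pendant '[{"slide":[0,0,-2],"yaw":0,"grip":0},{"slide":[0,0,-2],"yaw":0,"grip":0},{"slide":[0,0,0],"yaw":0,"grip":0}]'
python3 -m pendant '[{"slide":[0,0,-1.5],"yaw":0,"grip":0},{"slide":[0,0,0],"yaw":0,"grip":0}]'
python3 - <<'E'
from h import *
import cv2
a=r.snapshot("side")[180:340,220:370];cv2.imwrite("pics/d3.png",cv2.resize(a,None,fx=3.5,fy=3.5,interpolation=cv2.INTER_CUBIC))
E
```

```text
clock: 4.1
tool_pos: [0.5119, 0.234, 0.0306]
tcp_rot: [-0.009, 0.009, -0.707, 0.707]
force: [0.1, -0.5, 0.0]
opening: 0.0004
clock: 4.47
tool_pos: [0.5118, 0.2339, 0.0265]
tcp_rot: [-0.009, 0.009, -0.707, 0.707]
force: [-0.0, 0.6, -0.1]
opening: 0.0006
clock: 4.72
tool_pos: [0.5119, 0.234, 0.0251]
tcp_rot: [-0.009, 0.009, -0.707, 0.707]
force: [0.4, -0.5, 0.1]
opening: 0.0
```

View pics/d3.png

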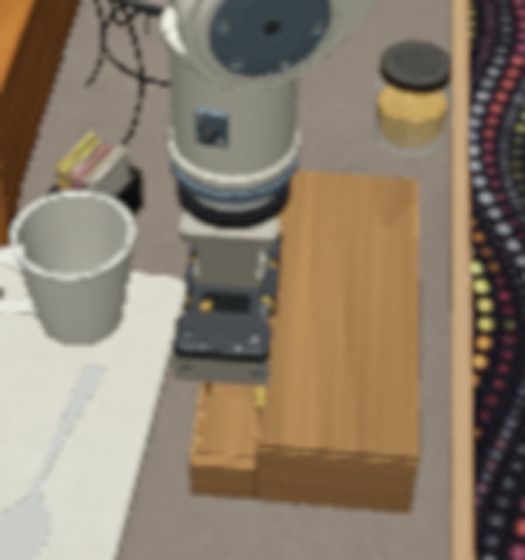

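Run:
```python
from h import *
import cv2
cv2.imwrite("pics/w3.png",r.snapshot("wrist"))
a=r.snapshot("scene")[110:250,110:290];cv2.imwrite("pics/s3.png",cv2.resize(a,None,fx=4,fy=4,interpolation=cv2.INTER_CUBIC))
```

```text
(no output)
```

View pics/w3.png

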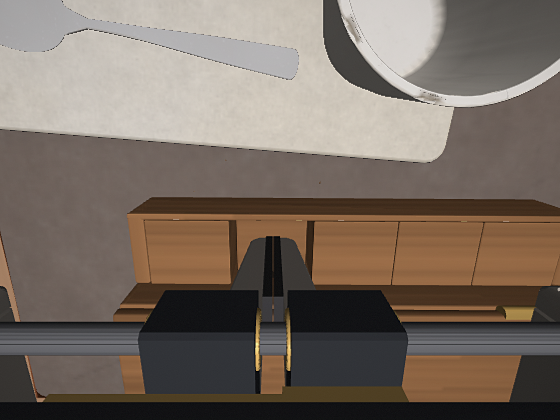

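View pics/s3.png

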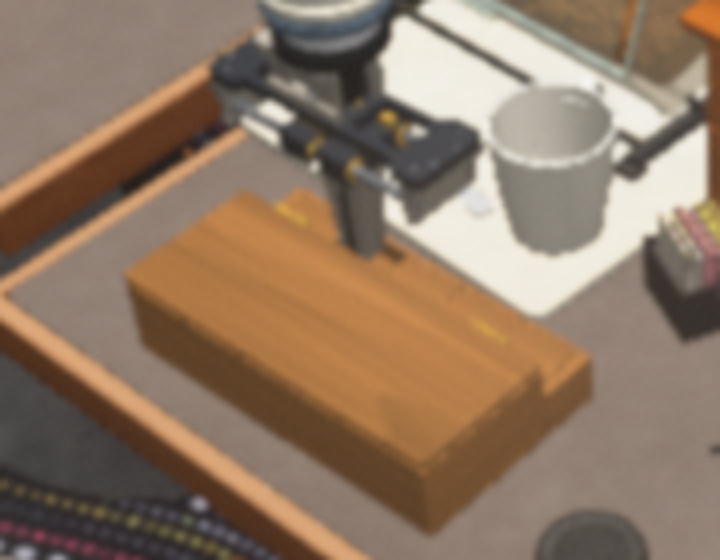

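The lid hasn't moved and there is no force, so the tips haven't reached the key yet. I'll keep lowering in small steps.

```bash
for i in 1; do python3 -m pendant '[{"slide":[0,0,-2],"yaw":0,"grip":0},{"slide":[0,0,0],"yaw":0,"grip":0}]'; python3 -m pendant '[{"slide":[0,0,-2],"yaw":0,"grip":0},{"slide":[0,0,0],"yaw":0,"grip":0}]'; done
python3 - <<'E'
from h import *
import cv2
a=r.snapshot("side")[180:340,220:370];cv2.imwrite("pics/d4.png",cv2.resize(a,None,fx=3.5,fy=3.5,interpolation=cv2.INTER_CUBIC))
E
```

```text
clock: 5.12
tool_pos: [0.5119, 0.234, 0.023]
tcp_rot: [-0.009, 0.009, -0.707, 0.707]
force: [0.6, -0.4, 0.2]
opening: 0.0003
clock: 5.38
tool_pos: [0.5119, 0.2339, 0.021]
tcp_rot: [-0.009, 0.009, -0.707, 0.707]
force: [-0.6, 0.8, 0.6]
opening: 0.0005
```

View pics/d4.png

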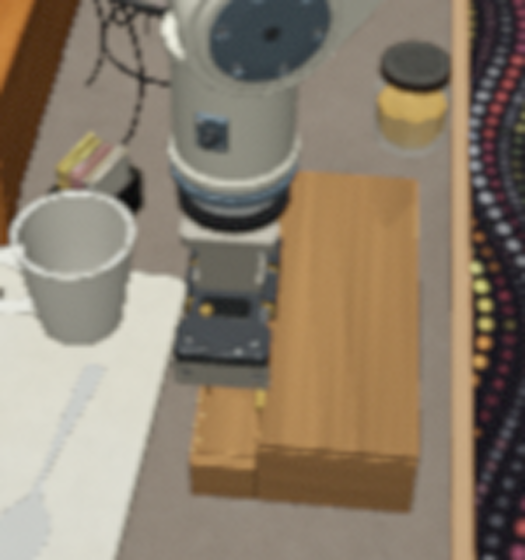

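Run:
```python
from h import *
from scipy.optimize import least_squares
S=cal("scene");D=cal("side")
s=lambda u,v:(130+u/5.5,150+v/5.5); d=lambda u,v:(265+u/5,220+v/5)
ob=[(S,s(62,158),(-78,135,70)),(S,s(475,430),(-78,-135,70)),(S,s(703,270),(78,-135,40)),(S,s(300,40),(78,135,40)),(S,s(485,515),(-78,-135,0)),
(D,d(372,455),(-78,135,70)),(D,d(372,57),(-78,-135,70)),(D,d(103,76),(78,-135,40)),(D,d(50,465),(78,135,40)),(D,d(362,530),(-78,135,0)),(D,d(50,507),(78,135,0))]
def P(p,q):
    c,n=np.cos(p[2]),np.sin(p[2]);q=np.array(q)/1e3
    return np.array([p[0]+c*q[0]-n*q[1],p[1]+n*q[0]+c*q[1],q[2]+p[3]])
f=lambda p:np.concatenate([(proj(c,P(p,q))-uv) for c,uv,q in ob])
r_=least_squares(f,[.46,.18,0,0]);print(r_.x,np.round(r_.fun.reshape(-1,2),1).tolist())
t=r.sense()["tool_pos"]
for dz in(-.008,0,.024):print(dz,(proj(S,t+[0,0,dz])-[110,110])*4)
print(r.masks_of("scene","release_key")[:1] and r.masks_of("scene","release_key")[0]["rect"])
```

```text
[ 0.45799607  0.18373827  0.02527298 -0.00161453] [[-1.0, 0.4], [-0.7, -1.3], [0.3, 0.3], [0.1, 0.1], [0.0, 2.1], [0.8, -0.7], [-0.4, -0.8], [-0.9, -0.6], [-1.0, -0.6], [0.2, 1.2], [-0.7, 0.5]]
-0.008 [367.83092544 284.86414612]
0 [366.57132925 276.32280046]
0.024 [362.7317664 250.2866519]
[]
```

Run:
```python
from h import *
import cv2
W=cal("wrist");t=r.sense()["tool_pos"]
for dx in(-.01,0,.01):
  for dz in(-.016,-.008,0,.008,.02):print(dx,dz,proj(W,t+[dx,0,dz]).round(1))
a=r.snapshot("wrist");cv2.imwrite("pics/w4.png",cv2.resize(a[180:320,170:380],None,fx=3.8,fy=3.8,interpolation=cv2.INTER_CUBIC))
```

```text
-0.01 -0.016 [270.2 243.4]
-0.01 -0.008 [270.1 248. ]
-0.01 0 [270.  253.1]
-0.01 0.008 [269.9 258.5]
-0.01 0.02 [269.8 267.4]
0 -0.016 [270.6 230.1]
0 -0.008 [270.5 234.3]
0 0 [270.4 238.9]
0 0.008 [270.3 243.8]
0 0.02 [270.2 252. ]
0.01 -0.016 [270.9 216.5]
0.01 -0.008 [270.8 220.3]
0.01 0 [270.8 224.3]
0.01 0.008 [270.7 228.7]
0.01 0.02 [270.6 236.1]
```

View pics/w4.png

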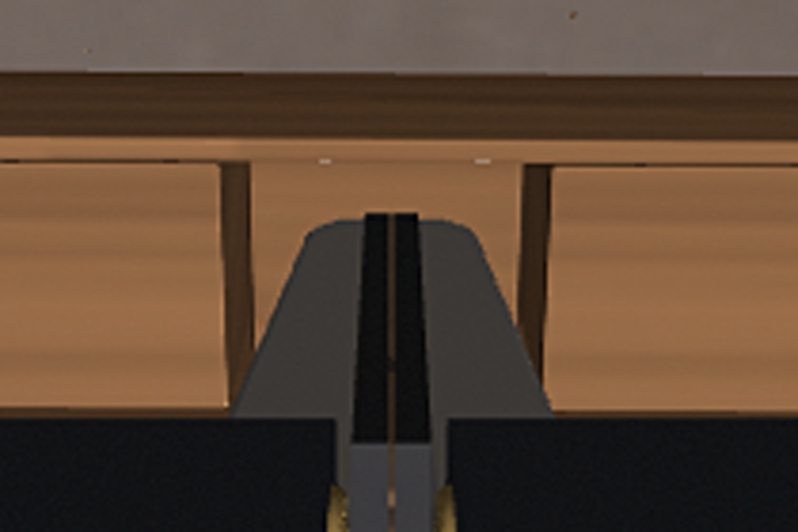

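Run:
```python
from h import *
import cv2
for n,(x0,y0) in(("scene",(240,60)),("side",(195,100))):
    C=cal(n);a=cv2.imread(f"pics/{n}0.png")[y0:y0+110,x0:x0+130];a=cv2.resize(a,None,fx=6,fy=6,interpolation=cv2.INTER_CUBIC)
    t=np.array([.624,0,.1975])
    for sx in(-1,1):
      for dz,col in((-.008,(0,0,255)),(0,(0,255,0)),(.02,(255,0,0)),(.080,(255,255,0))):
        u=(proj(C,t+[sx*.046,0,dz])-[x0,y0]+.5)*6
        cv2.circle(a,tuple(int(v) for v in u),4,col,-1)
    cv2.imwrite(f"pics/{n}t.png",a)
```

```text
(no output)
```

View pics/scenet.png

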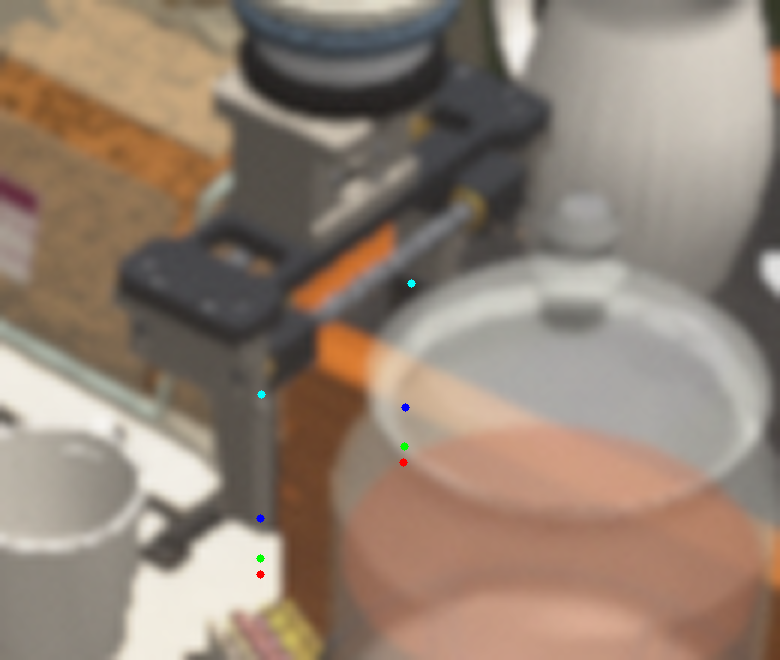

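View pics/sidet.png

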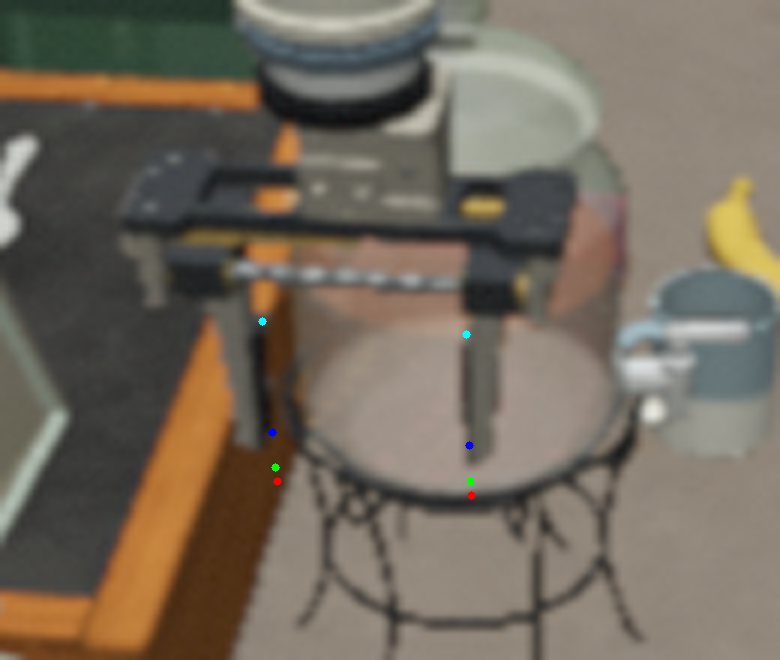

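Scene and side pictures both show the real fingertips about 15–20 mm above the stated spot (TCP + ~16 mm rather than −8 mm), which explains the missing contact. The body sits correspondingly higher, so there is still clearance and I continue lowering by feel.

```bash
python3 -m pendant '[{"slide":[0,0,-3],"yaw":0,"grip":0},{"slide":[0,0,-3],"yaw":0,"grip":0}]'; python3 -m pendant '[{"slide":[0,0,-2],"yaw":0,"grip":0},{"slide":[0,0,-1],"yaw":0,"grip":0}]';python3 -m pendant '[{"slide":[0,0,-1.5],"yaw":0,"grip":0},{"slide":[0,0,-1.5],"yaw":0,"grip":0}]'
```

```text
clock: 5.78
tool_pos: [0.512, 0.234, 0.015]
tcp_rot: [0.009, -0.009, 0.707, -0.707]
force: [0.3, -0.6, -0.6]
opening: -0.0001
clock: 6.02
tool_pos: [0.5119, 0.234, 0.012]
tcp_rot: [-0.009, 0.009, -0.707, 0.707]
force: [0.3, -0.1, 0.1]
opening: 0.0007
clock: 6.28
tool_pos: [0.512, 0.234, 0.0094]
tcp_rot: [0.009, -0.009, 0.707, -0.707]
force: [-2.0, -0.6, 4.3]
opening: 0.0008
```

Contact at 4.3 N, which fits the key. Now I press it down.

```bash
python3 -m pendant '[{"slide":[0,0,-1],"yaw":0,"grip":0},{"slide":[0,0,-1],"yaw":0,"grip":0},{"slide":[0,0,-1],"yaw":0,"grip":0},{"slide":[0,0,-1],"yaw":0,"grip":0}]'
python3 - <<'E'
from h import *
import cv2
a=r.snapshot("side")[180:340,220:370];cv2.imwrite("pics/d5.png",cv2.resize(a,None,fx=3.5,fy=3.5,interpolation=cv2.INTER_CUBIC))
E
```

```text
clock: 6.78
tool_pos: [0.512, 0.234, 0.0051]
tcp_rot: [0.009, -0.009, 0.707, -0.707]
force: [0.1, -0.6, 4.0]
opening: 0.0005
```

View pics/d5.png

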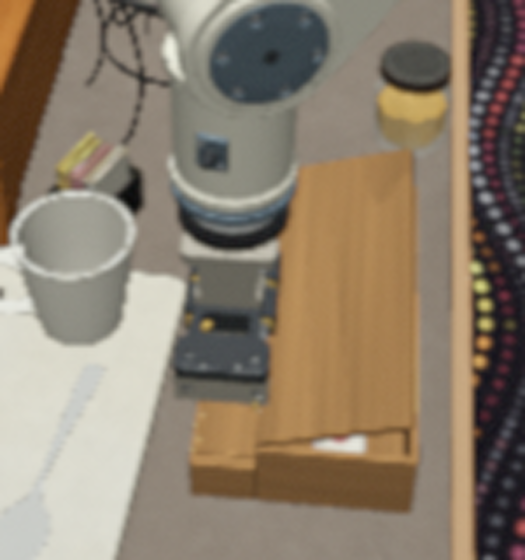

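The lid is rising: its front edge has moved from v 180 to about 155, and jam tubs show at (340, 442). I continue to the stop.

```bash
python3 -m pendant '[{"slide":[0,0,-1],"yaw":0,"grip":0},{"slide":[0,0,-1],"yaw":0,"grip":0},{"slide":[0,0,-1],"yaw":0,"grip":0},{"slide":[0,0,-1],"yaw":0,"grip":0},{"slide":[0,0,0],"yaw":0,"grip":0}]'; python3 -m pendant '[{"slide":[0,0,-1],"yaw":0,"grip":0},{"slide":[0,0,-1],"yaw":0,"grip":0},{"slide":[0,0,0],"yaw":0,"grip":0}]'
```

```text
clock: 7.45
tool_pos: [0.512, 0.234, 0.001]
tcp_rot: [-0.009, 0.009, -0.707, 0.707]
force: [0.1, -0.1, 2.0]
opening: 0.0002
clock: 7.82
tool_pos: [0.512, 0.234, -0.0005]
tcp_rot: [0.009, -0.009, 0.707, -0.707]
force: [-2.4, -1.6, 8.4]
opening: 0.0004
```

```bash
python3 -m pendant '[{"slide":[0,0,-1],"yaw":0,"grip":0},{"slide":[0,0,0],"yaw":0,"grip":0}]'; python3 -m pendant '[{"slide":[0,0,-1],"yaw":0,"grip":0},{"slide":[0,0,0],"yaw":0,"grip":0}]'
python3 - <<'E'
from h import *
import cv2
a=r.snapshot("side")[180:340,220:370];cv2.imwrite("pics/d6.png",cv2.resize(a,None,fx=3.5,fy=3.5,interpolation=cv2.INTER_CUBIC))
a=r.snapshot("scene")[110:250,110:290];cv2.imwrite("pics/s6.png",cv2.resize(a,None,fx=4,fy=4,interpolation=cv2.INTER_CUBIC))
E
```

```text
clock: 8.07
tool_pos: [0.5121, 0.234, -0.0006]
tcp_rot: [0.009, -0.009, 0.707, -0.707]
force: [-5.9, -3.3, 20.1]
opening: 0.0
clock: 8.32
tool_pos: [0.5122, 0.234, -0.0006]
tcp_rot: [0.009, -0.009, 0.707, -0.707]
force: [-8.2, -4.6, 32.8]
opening: 0.0003
```

View pics/d6.png

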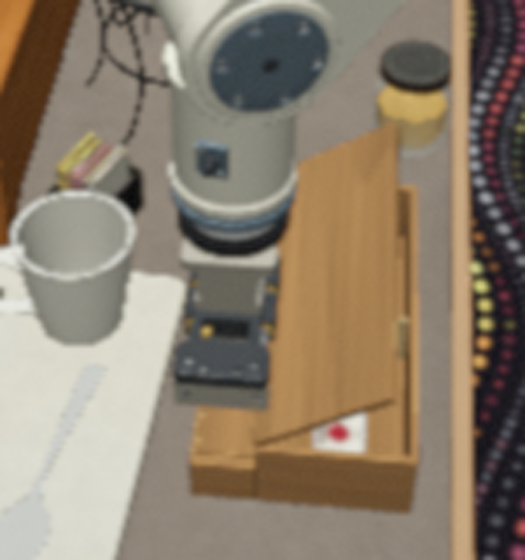

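View pics/s6.png

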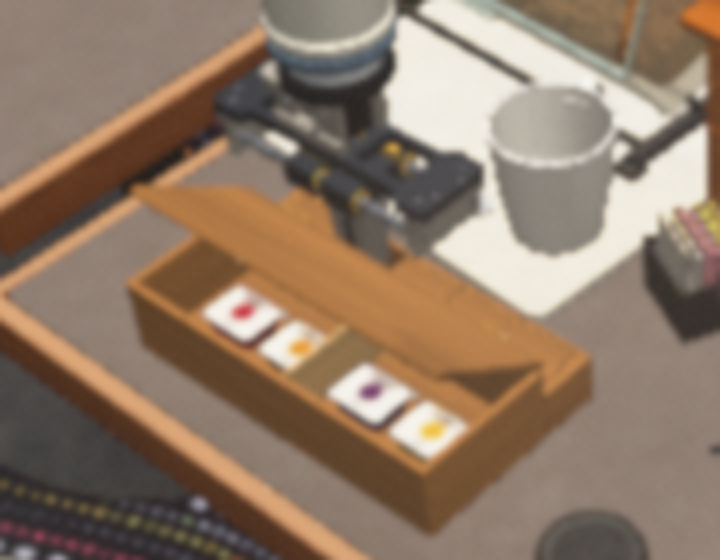

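Run:
```python
from h import *
from scipy.optimize import least_squares
S=cal("scene");D=cal("side")
ob=[(D,(220+393/3.5,180+401/3.5),135),(D,(220+393/3.5,180+127/3.5),-135),(S,(110+133/4,110+187/4),135),(S,(110+440/4,110+375/4),-135)]
p=[0.458,0.1838,0.0254]
def P(a,y):
    x=.031-.109*np.cos(a)-.008*np.sin(a);z=.062-.0016+.109*np.sin(a)+.008*np.cos(a)
    c,n=np.cos(p[2]),np.sin(p[2]);y/=1e3;return [p[0]+c*x-n*y,p[1]+n*x+c*y,z]
for o in ob:
    f=lambda a:proj(o[0],P(a[0],o[2]))-o[1]
    q=least_squares(f,[.4]);print(q.x,q.fun.round(1))
```

```text
[0.66200442] [ 2.4 -2.3]
[0.61809116] [ 3.  -2.2]
[0.67624963] [-2.3 -0.8]
[0.66588598] [-1.4 -0.5]
```

The lid angle measures about 0.6 rad, which is fully raised, and the key is hard on its stop. I retreat straight up and clear.

```bash
python3 -m pendant '[{"slide":[0,0,3],"yaw":0,"grip":0},{"slide":[0,0,5],"yaw":0,"grip":0},{"slide":[0,0,15],"yaw":0,"grip":0},{"slide":[0,0,30],"yaw":0,"grip":0},{"slide":[0,0,40],"yaw":0,"grip":0},{"slide":[0,0,40],"yaw":0,"grip":0},{"slide":[0,0,40],"yaw":0,"grip":0},{"slide":[0,0,40],"yaw":0,"grip":0}]'; python3 -m pendant '[{"slide":[0,0,0],"yaw":0,"grip":0},{"slide":[0,0,0],"yaw":0,"grip":0},{"slide":[0,0,0],"yaw":0,"grip":0},{"slide":[0,0,0],"yaw":0,"grip":0}]'
python3 - <<'E'
from h import *
import cv2
cv2.imwrite("pics/s7.png",r.snapshot("scene"))
a=r.snapshot("side")[180:340,220:370];cv2.imwrite("pics/d7.png",cv2.resize(a,None,fx=3.5,fy=3.5,interpolation=cv2.INTER_CUBIC))
for n in("white_mug","cereal_spoon","sugar_caddy","honey_jar","left_mug"):
    print(n,[(d["confidence"],d["rect"]) for d in r.masks_of("scene",n)[:1]])
E
```

```text
clock: 9.43
tool_pos: [0.5118, 0.2339, 0.2123]
tcp_rot: [0.009, -0.009, 0.707, -0.707]
force: [-0.1, 0.5, 1.0]
opening: 0.0007
clock: 9.93
tool_pos: [0.5115, 0.2338, 0.2091]
tcp_rot: [-0.009, 0.01, -0.707, 0.707]
force: [-0.1, 0.9, -0.6]
opening: 0.0004
white_mug [(0.8, [230.9, 128.5, 262.9, 169.0])]
cereal_spoon [(0.75, [189.4, 130.9, 235.2, 161.6])]
sugar_caddy [(0.64, [269.6, 160.0, 295.3, 197.2])]
honey_jar [(0.95, [242.8, 237.5, 273.3, 284.4])]
left_mug [(0.84, [357.8, 258.2, 398.7, 320.8])]
```

View pics/d7.png

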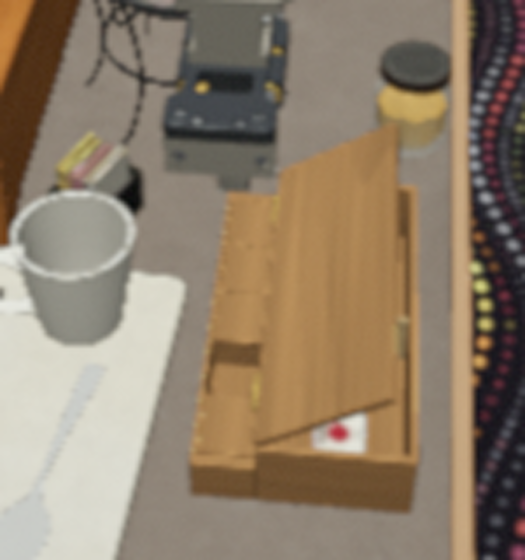

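View pics/s7.png

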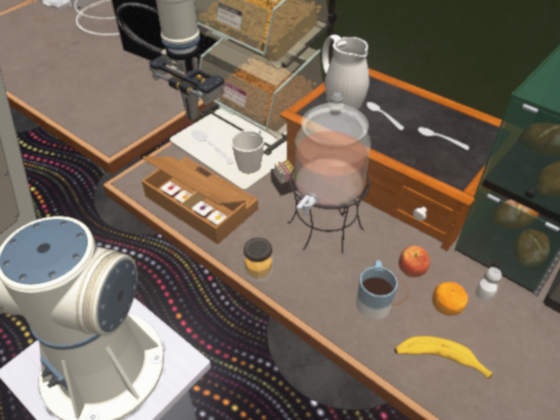

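The lid stays up at the same angle with the arm clear: its front edge is still at (393, 127)–(393, 401) in the side crop. The mug, caddy and jar boxes are unchanged to within network noise.

```bash
python3 -c "
from workcell import r
print(r.close_job())"
```

```text
the job is handed in; nothing more can be done
None
```

The chest is open: I pressed the key in the notch at chest y = +50 mm down to its stop, and the lid stayed up after the arm withdrew. I handed the job in at about 10 s. It reported no verdict, so the checks below are my own.

- **Finding the notch:** All three cameras showed the notch in the same cell, so I went straight to it with closed fingertips and did not feel along the other cells.
- **Pressing:** The key met the fingertips at about 4 N and moved about 11 mm. It then stopped rigidly, with force rising to about 33 N and no further movement.
- **Lid:** Its angle measured 0.62–0.68 rad across the pictures, which I take as fully raised (0.6). The front edge did not shift after the fingers left.
- **Bystanders:** Mug, caddy and jar boxes are within about 3–4 px of before, which is network noise. The spoon and left mug stand where they were in the first picture by eye. I took no detections of those two at the start.
- **Disagreement:** The stated fingertip position (8 mm ahead of the TCP) did not hold. The pictures put the tips about 16 mm behind it, and contact came about 26 mm lower than computed. I went by touch instead.

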